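# Close up the coffee sample canisters

## Robot

A 7-joint arm with a two-finger parallel gripper is mounted at the origin on the work surface. World frame = base frame: x ahead of the robot, y to its left, z up, the work surface at z = 0. Lengths are in m, angles in rad, forces in N, time in s.
With the tool pointing down it reaches from about 0.4 to 0.85 m from the base axis. Payload 4.5 kg.
Tool frame: the origin (TCP) lies at the very end of the fingers, on their centre line; the grasp point (between the pads) lies 19 mm behind it (r.pinch_z is the distance from the TCP to the grasp point, in m); z points along the fingers, y is the line along which they close (so a half turn about z gives the same grasp; the last joint's range is limited). The gripper opens to 88 mm and grips with 3 to 60 N. Pads are 18 mm wide; open, the fingers measure 123 mm over their backs; the gripper's body (75 mm by 187 mm) begins 45 mm behind the grasp point.
Start: joints at [-1.222, 0.689, -0.195, 1.565, 0.157, 0.902, -0.215], TCP at [0.193, 0.594, 0.239] pointing down, gripper open.
Joint ranges: [-3.01, 3.01], [-0.46, 2.08], [-1.47, 1.51], [0.13, 2.56], [-1, 4.14], [0.04, 2.09], [-2.66, 2.66]. Speed limits (rad/s): [2.57, 2.57, 3.14, 3.14, 3.14, 3.14, 3.14].

## Interface

Orientations are given as a unit quaternion [x, y, z, w].
In Python, from plant import r, cams gives the robot as it stands.
- The arm moves only by the shell command python3 -m pendant 'ROWS' [FORCE]. ROWS is JSON, a list of rows, each a list of 3 entries, a list of its own where there are three numbers: the closure, from -1 (fully open) to 1 (shut), then the shift along the tool's x, y, z in mm, then the turn, a rotation vector about the tool's x, y, z in degrees. A call has 1 to 8 rows; each row shifts and turns the commanded pose from where the row before left it, along the tool's axes as they then stand; what a row does not reach is not made up. A row lasts 1/8 s, in which the tool goes at most 62.5 mm and 10.7 degrees, less where a joint would pass 70% of its speed; a pose out of reach is approached as far as the arm can. A call with a gripper value outside its range is refused whole. The fingers move at their own pace and stop on an object; FORCE is the grip in N (left out, the last holds). Time passes only in rows, so rows that do not move let the fingers close. It gives the time, the measured TCP pose, the force, the opening and the grip force at its end, in the units of the state.
- r.get_state(): the state, without advancing time (a new reading comes with each control period).
- cams.snapshot(name): name is "side" or "top"; returns a dict with "img" (400x640x3 uint8, red, green, blue), "camera_matrix" (3x3 intrinsics, pixels), "camera_from_world" (4x4, takes a point from world to camera coordinates). Camera axes: x right, y up, looking along -z (the intrinsics and any distortion apply to the point x, -y, -z); pixel columns grow to the right and rows downward; lengths in m; the calibration is good to about 2 mm. A picture is of the moment at which its call begins. There is no depth.
- r.finish_job(): hands the job in; it is judged then, once.
The state is a dict: "clock": time; "q": joint angles; "qd": joint speeds; "joint_torque": joint torques, N m; "tool_pos": TCP position; "eef_rot": TCP orientation; "contact_force": force on the tool from outside, world axes, zero at the start; "moment": the same for the moment, N m; "opening": opening from 0.0 (shut) to 1.0 (fully open); "finger_force": force on a finger pad.
Only numpy, scipy, OpenCV 4.12 (cv2) and the standard library are available. Lean on these libraries where they do the work, as an engineer would, in place of code of your own. Each camera call takes 0.05 s, during which the arm holds its last target. There are 200 camera calls.

## Task

Close up the three steel sample canisters on the cupping table: put the loose lid on the open canister, and press down every lid that is not fully home until its plate lies flat on the steel rim and no black seal shows. Leave the bowls and other things on the table as they stand.

Things in the scene. Friction and masses are not known exactly. Their poses are not given: they have to be found in the camera images.
- lid_a: the loose lid, on the table knob up: round steel plate 104 mm across, 8 thick, on its centre an upright wooden knob 36 mm across. Under it a black plug 16 mm deep, 78 across tapering to 66 at its foot, enters the seal with 4 mm to spare all round. 0.15 kg. Origin: centre of the plug's underside, z up the knob's axis. Heights over it: plate underside 16, plate top 24, knob top 60 mm. Yaw does not matter
- rim_a (a point): centre of the mouth of the open canister, at the height of its steel rim. Round steel canister, 100 mm across, 100 mm high, that stands fast on the table; z up. With the lid fully home its plate lies on this rim, so the lid's origin is 16 mm below this point
- seal_a (a joint): black rubber seal ring in the open canister's mouth, 86 mm inside: 0 = stands 10 mm above the steel rim, 0.010 = pushed fully down, level with the rim. The lid's plate rests on it. Stiff like a tight fit, not a spring: yields at 10 to 12 N, meets a hard stop at 0.010 and stays where it is left; the lid's own weight does not push it down
- lid_b (a joint): lid of a second canister of the same size, plate and knob like lid_a's. It only moves up and down: 0 = plate 10 mm proud of the rim, black seal showing under it, 0.010 = fully home against a hard stop, plate on the rim. Starts 6 to 10 mm proud. Takes a push of 10 to 12 N, stays where it is left, cannot be lifted off
- knob_b (a point): centre of the flat top of lid_b's wooden knob (36 mm above the plate's upper face; 144 mm above the table when the lid is home); moves with the lid
- lid_c (a joint): lid of a third, closed canister, like lid_b in every way, but already fully home at the start (0.010); the three canisters may stand in any order
- knob_c (a point): centre of the flat top of lid_c's wooden knob; moves with the lid
- bowl0: white cupping bowl, about 100 mm across and 70 mm high; a bystander, loose; origin at the centre of its underside, z up
- bowl1: white cupping bowl, about 100 mm across and 70 mm high; a bystander, loose; origin at the centre of its underside, z up
- bowl2: white cupping bowl, about 100 mm across and 70 mm high; a bystander, loose; origin at the centre of its underside, z up
- spoon: steel cupping spoon about 170 mm long, lying between the canisters and the loose lid; a bystander, loose; origin at the centre of its underside, z up
- jar: amber glass jar, 72 mm across and 100 mm high; a bystander, loose; origin at the centre of its underside, z up
- mug: white mug, 80 mm across and 90 mm high; a bystander, loose; origin at the centre of its underside, z up
- timer: grey kitchen timer, 50 x 80 x 25 mm; a bystander, loose; origin at the centre of its underside, z up
There are look-alikes about, which are no part of the job. What is shaped like the part that bears lid_b but pink or red is not meant.

How it is judged:
At the end, for the whole second after the job is handed in: All three canisters are closed: the loose lid sits level (within 3 degrees) and centred (within 6 mm) on the formerly open canister, at rest, with its seal pushed down and its plate within 2 mm of the rim; the lids of the other two canisters are within 2 mm of fully home (horizontal distance between lid_a and rim_a below 0.006 m and z of lid_a in the frame of rim_a between -0.019 and -0.014 m and angle between lid_a's own z axis and vertical below 0.05 rad and value of joint each of seal_a, lid_b, lid_c above 0.008 m and linear speed of lid_a below 0.02 m/s); the robot touches nothing.
It fails at once if a bystander is moved more than 40 mm from its place or tipped over (distance of any of bowl0, bowl1, bowl2, spoon, jar, mug, timer from where it was at the start of the episode above 0.04 m or angle between any of bowl0, bowl1, bowl2, spoon, jar, mug, timer's own z axis and vertical above 0.6 rad).
It also fails if it takes over 56 s, if anything falls off the work surface, if the arm or the gripper's body presses on something with over 40 N, if the wrist force passes 120 N, or if a joint passes its speed limit or range.

## Working session

There is one attempt and no reset: what is moved stays moved. The work goes in short steps, Python scripts to look and compute and a shell command to move; the robot and the scene stay as the last step left them, time stands still between calls to the robot, and variables do not carry over. Pictures are saved under pics/ and viewed, at most 10 in all, crops included, and the job is handed in when it is done.

```bash
mkdir -p pics; python3 - <<'E'
from plant import r,cams
import cv2,numpy as np
for n in("top","side"):
    s=cams.snapshot(n);cv2.imwrite(f"pics/{n}0.png",s["img"][:,:,::-1])
    print(n,s["camera_matrix"],s["camera_from_world"].round(4).tolist(), [k for k in s])
st=r.get_state();print(st["clock"],st["tool_pos"],st["eef_rot"],st["opening"],r.pinch_z)
E
```

```text
top [[385.57944168   0.         321.79929466]
 [  0.         385.57944168 194.68780433]
 [  0.           0.           1.        ]] [[0.0232, -0.9997, 0.0098, -0.0067], [0.9927, 0.0242, 0.1181, -0.5518], [-0.1183, 0.007, 0.993, -1.3252], [0.0, 0.0, 0.0, 1.0]] ['img', 'camera_matrix', 'camera_from_world']
side [[473.05554704   0.         323.07373385]
 [  0.         473.05554704 197.87663605]
 [  0.           0.           1.        ]] [[0.9109, -0.412, 0.0214, -0.5158], [0.2466, 0.5854, 0.7723, -0.2527], [-0.3307, -0.6983, 0.6348, -1.2309], [0.0, 0.0, 0.0, 1.0]] ['img', 'camera_matrix', 'camera_from_world']
0.1 [0.19336182 0.59374976 0.23799676] [ 1.56699335e-01  9.87646014e-01 -8.15525104e-04 -6.57261041e-05] 1.0023382126179894 0.0187
```

View pics/top0.png

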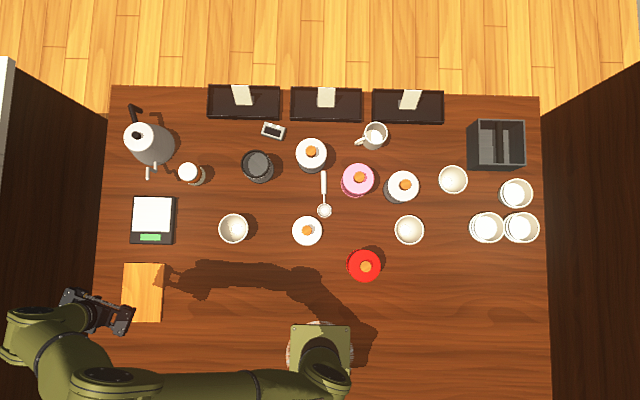

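View pics/side0.png

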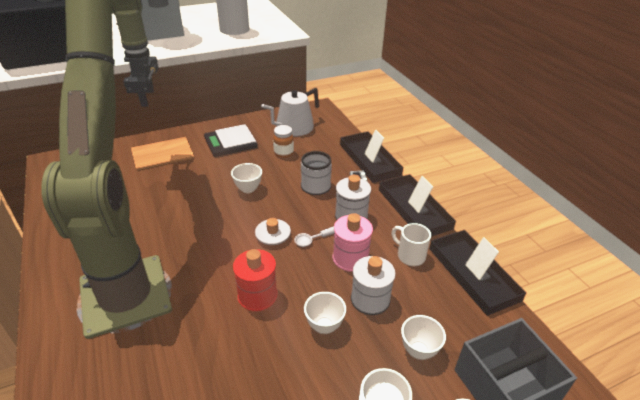

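The top view shows the open canister at about (257,166), steel lidded canisters at (311,152) and (402,186), and the loose lid at (307,230). The pink (358,180) and red (364,265) canisters are decoys. The side view matches this, with the lidded knobs at (354,183) and (375,264).

```bash
cat > h.py <<'E'
from plant import r,cams
import cv2,numpy as np
from scipy.spatial.transform import Rotation as R
def ray(s,px):
    K=s["camera_matrix"];M=s["camera_from_world"]
    d=np.linalg.inv(K)@[px[0],px[1],1];d=M[:3,:3].T@(d*[1,-1,-1]);return -M[:3,:3].T@M[:3,3],d
def onz(s,px,z):
    o,d=ray(s,px);return o+d*(z-o[2])/d[2]
def proj(s,p):
    c=(s["camera_from_world"]@[*p,1])[:3]*[1,-1,-1];u=s["camera_matrix"]@c;return u[:2]/u[2]
def tri(s1,p1,s2,p2):
    o1,d1=ray(s1,p1);o2,d2=ray(s2,p2)
    t=np.linalg.lstsq(np.c_[d1,-d2],o2-o1,rcond=None)[0]
    a,b=o1+d1*t[0],o2+d2*t[1];return (a+b)/2,np.linalg.norm(a-b)
def delta(p):  # world target -> shift in tool axes, mm
    st=r.get_state();return (R.from_quat(st["eef_rot"]).inv().apply(np.array(p)-st["tool_pos"])*1000).round(1)
def blobs(m,amin=20):
    n,_,s,c=cv2.connectedComponentsWithStats(m.astype(np.uint8))
    return [(c[i].round(1).tolist(),s[i].tolist()) for i in range(1,n) if s[i][4]>=amin]
E
python3 - <<'E'
from h import *
for n in("top","side"):
    s=cams.snapshot(n);hsv=cv2.cvtColor(s["img"],cv2.COLOR_RGB2HSV)
    m=cv2.inRange(hsv,(5,150,120),(17,255,255))
    print(n,[b for b in blobs(m) if (280<b[0][0]<420 and 140<b[0][1]<290) or n=="side" and 220<b[0][0]<420])
    if n=="top":
        w=cv2.inRange(hsv,(0,0,150),(180,60,255)); print("white",[b for b in blobs(w,200) if 240<b[0][0]<430 and 130<b[0][1]<250])
a=cams.snapshot("top")["img"][125:255,225:425,::-1];b=cams.snapshot("side")["img"][140:310,230:410,::-1]
cv2.imwrite("pics/c.png",np.vstack([cv2.resize(a,(560,364),interpolation=2)[:,:], ])); cv2.imwrite("pics/d.png",cv2.resize(b,None,fx=3.3,fy=3.3,interpolation=2))
E
```

```text
top [([339.9, 227.7], [88, 0, 552, 400, 102327]), ([310.6, 150.5], [306, 146, 10, 11, 69]), ([358.8, 176.9], [354, 172, 11, 11, 79]), ([404.9, 184.6], [399, 180, 12, 10, 80]), ([305.6, 228.0], [302, 226, 9, 7, 32]), ([308.0, 232.3], [304, 230, 8, 5, 22]), ([365.3, 265.7], [360, 261, 12, 12, 85])]
white [([373.1, 135.0], [355, 121, 33, 24, 346]), ([310.8, 153.3], [296, 138, 31, 31, 644]), ([357.3, 178.3], [343, 163, 30, 31, 581]), ([323.6, 198.5], [317, 171, 15, 46, 294]), ([402.5, 185.9], [387, 171, 32, 31, 650]), ([409.1, 228.6], [394, 215, 30, 30, 578]), ([306.6, 230.3], [292, 216, 30, 30, 609])]
side [([281.9, 139.4], [273, 136, 20, 7, 73])]
```

View pics/c.png

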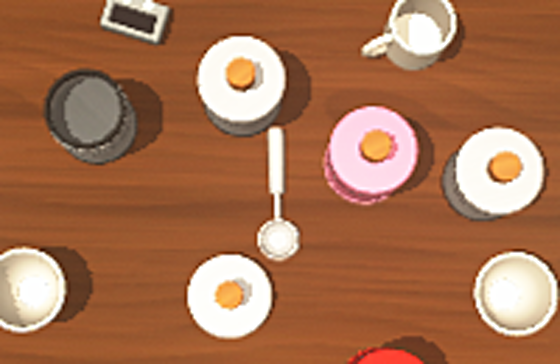

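View pics/d.png

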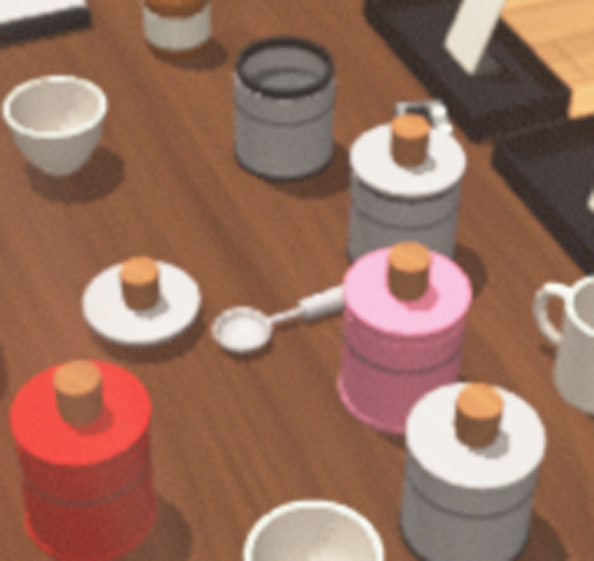

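The crops show the open canister with its black ring up, at about (316,160) in the side view. Lidded knob tops are at about (354,178) and (375,260). Next I compute positions.

```bash
python3 - <<'E'
from h import *
T=cams.snapshot("top");S=cams.snapshot("side")
for n,p,z in(("loose plate",(306.5,230.5),.024),("C1 plate",(311,153),.11),("C2 plate",(402.5,186),.11),("C1 knob",(310.6,150.9),.147),("C2 knob",(404.9,184.6),.147)):print(n,onz(T,p,z).round(4))
print("tri C1",tri(T,(310.6,150.7),S,(230+410/3.3,140+126/3.3)),"C2",tri(T,(404.7,184.6),S,(230+480/3.3,140+397/3.3)),"lid",tri(T,(306.6,228.8),S,(230+140/3.3,140+268/3.3)))
for n,s,(x,y,w,h) in(("top",T,(235,140,42,50)),("side",S,(295,148,42,26))):
    c=s["img"][y:y+h,x:x+w];g=c.max(2);sat=c.max(2).astype(int)-c.min(2)
    m=(g<75)&(sat<18)
    m=m.astype(np.uint8)
    cs=max(cv2.findContours(m,0,1)[0],key=cv2.contourArea);hull=cv2.convexHull(cs)
    e=cv2.fitEllipse(hull);print(n,e,m.sum(),onz(s,(e[0][0]+x,e[0][1]+y),.11).round(4))
    print('\n'.join(''.join(' #'[v] for v in row) for row in m))
E
```

```text
loose plate [0.4252 0.0571 0.024 ]
C1 plate [0.6829 0.0466 0.11  ]
C2 plate [ 0.5784 -0.2615  0.11  ]
C1 knob [0.6813 0.0472 0.147 ]
C2 knob [ 0.5777 -0.2612  0.147 ]
tri C1 (array([0.68311252, 0.04661811, 0.14860329]), np.float64(0.0030734718383419995)) C2 (array([ 0.58081396, -0.26238536,  0.1437644 ]), np.float64(0.005586815968960165)) lid (array([0.42944869, 0.05597716, 0.05999349]), np.float64(0.0013741762428189739))Traceback (most recent call last):
  File "<stdin>", line 10, in <module>
cv2.error: OpenCV(4.12.0) /io/opencv/modules/imgproc/src/shapedescr.cpp:361: error: (-201:Incorrect size of input array) There should be at least 5 points to fit the ellipse in function 'fitEllipseNoDirect'
```

```bash
python3 - <<'E'
from h import *
print("delta",delta((.427,.0565,.16)))
T=cams.snapshot("top");S=cams.snapshot("side")
print("eye side",onz(S,(316.1,160.3),.11))
for n,s,(x,y,w,h) in(("top",T,(235,145,42,45)),("side",S,(295,148,42,26))):
    c=s["img"][y:y+h,x:x+w];g=c.max(2)
    for row in g: print(''.join('#' if v<55 else '+' if v<80 else '-' if v<105 else '.' for v in row))
E
```

```text
delta [-388.5 -439.    78.7]
eye side [0.64040818 0.22435916 0.11      ]
..........................................
..........................................
..........................................
..........................................
..........................................
................--++++++--................
.............-++#########++-..............
............-+##++-------++++.............
..........-++#+-----.......+++-......-....
..........+#+-----+.........-+++---------.
.........+#+----+............-++..--------
........-++-.---...............+..--------
.......-+#-.--+.................-+--------
.......-#+----+................-+..-------
.......+#-----..................-+..------
......-#+-----...................+--------
......-#-----....................+.-+-----
......+#----+....................+--------
......+#----+....................-#-------
......+#-----....................-+--+----
......+#-----....................-+-------
......++-----....................++-..----
......-#-----....................+....----
.......++-----..................-#-.-.
[... 1325 characters left out ...]
.-+++-......
---....++-......................-++-......
--....-+-........................-+-......
......-+-........................---......
.......+-.....--------------.....---......
.......-+-..-------..........-...-+-......
........+-------...............---+-......
........++++---................-+++.......
.........++++--..............--+++-.......
..........++++---.........---++++-........
...........-+++++++-----++++++++-.........
..............+++++++++++++++-............
...............---+++++++--...............
..........................................
..........................................
..........................................
..........................................
```

```bash
python3 -m pendant '[[-1,[-40,-45,0],[0,0,0]],[-1,[-40,-45,0],[0,0,0]],[-1,[-40,-45,0],[0,0,0]],[-1,[-40,-45,0],[0,0,0]],[-1,[-40,-45,5],[0,0,0]],[-1,[-40,-45,5],[0,0,0]],[-1,[-40,-45,5],[0,0,0]],[-1,[-40,-45,5],[0,0,0]]]' 20; python3 - <<'E'
from h import *
T=cams.snapshot("top");S=cams.snapshot("side")
print(onz(T,(255,164),.11),onz(S,(315.6,160.9),.11),tri(T,(255,164),S,(315.6,160.9)))
print(delta((.427,.0565,.10)))
E
```

```text
clock: 1.5
tool_pos: [0.3873, 0.1515, 0.2189]
eef_rot: [0.157, 0.988, 0.0, 0.001]
contact_force: [1.6, 0.2, 0.2]
opening: 0.996
finger_force: 0.0
[0.64056675 0.23284051 0.11      ] [0.63756203 0.22188788 0.11      ] (array([0.64276552, 0.23436088, 0.10048761]), np.float64(0.0006910114048334438))
[-65.3 -71.1 118.7]
```

```bash
python3 -m pendant '[[-1,[-33,-36,30],[0,0,0]],[-1,[-32,-35,30],[0,0,0]],[-1,[0,0,45],[0,0,0]],[-1,[0,0,45],[0,0,0]],[-1,[0,0,30],[0,0,0]],[-1,[0,0,0],[0,0,0]]]'; python3 - <<'E'
from h import *
print(delta((.427,.0565,.03)))
T=cams.snapshot("top");S=cams.snapshot("side")
for n,s,(x,y,w,h) in(("top",T,(235,145,36,40)),("side",S,(298,148,36,32))):
    g=cv2.imread(f"pics/{n}0.png")[y:y+h,x:x+w].max(2)
    m=(g<88)
    ys,xs=np.nonzero(m)
    print(n,"cols",xs.min()+x,xs.max()+x,"rows",ys.min()+y,ys.max()+y,[int(v) for v in m.sum(1)])
    for z in(.1,.11):
        c=np.array((.6405,.229,z));t=np.linspace(0,6.28,60)
        P=np.array([proj(s,c+[.048*np.cos(a),.048*np.sin(a),0]) for a in t]);print(z,P.min(0).round(1),P.max(0).round(1))
E
```

```text
clock: 2.35
tool_pos: [0.429, 0.0652, 0.0531]
eef_rot: [0.156, 0.988, -0.002, -0.001]
contact_force: [-0.7, 0.0, -0.4]
opening: 1.004
finger_force: 0.0
[-0.8 -8.8 23.1]
top cols 241 270 rows 150 183 [0, 0, 0, 0, 0, 8, 13, 10, 8, 9, 7, 6, 7, 6, 7, 8, 5, 6, 8, 8, 8, 8, 6, 6, 7, 7, 7, 7, 7, 8, 10, 13, 9, 1, 2, 2, 2, 2, 3, 0]
0.1 [242.4 150.7] [270.9 178.7]
0.11 [241.8 150. ] [270.5 178.2]
side cols 302 330 rows 151 169 [0, 0, 0, 3, 13, 19, 16, 11, 8, 5, 4, 3, 3, 3, 4, 4, 8, 8, 10, 21, 16, 9, 0, 0, 0, 0, 0, 0, 0, 0, 0, 0]
0.1 [300.7 153.8] [330.3 170.8]
0.11 [300.7 151.3] [330.4 168.2]
```

```bash
python3 -m pendant '[[-1,[0,0,0],[0,0,0]],[-1,[0,0,0],[0,0,0]]]'; python3 -c "
from h import *
print(delta((.427,.0565,.03)))"
```

```text
clock: 2.7
tool_pos: [0.4295, 0.0644, 0.0547]
eef_rot: [0.157, 0.988, -0.002, 0.0]
contact_force: [0.8, 0.5, 0.1]
opening: 0.995
finger_force: 0.0
[-0.  -8.2 24.8]
```

```bash
python3 -m pendant '[[-1,[0,-8,12],[0,0,0]],[-1,[0,0,12],[0,0,0]],[-1,[0,0,0],[0,0,0]],[1,[0,0,0],[0,0,0]],[1,[0,0,0],[0,0,0]],[1,[0,0,0],[0,0,0]],[1,[0,0,0],[0,0,0]],[1,[0,0,0],[0,0,0]]]' 30; python3 -m pendant '[[1,[0,0,0],[0,0,0]],[1,[0,0,-40],[0,0,0]],[1,[0,0,-40],[0,0,0]],[1,[0,0,-40],[0,0,0]],[1,[0,0,-40],[0,0,0]],[1,[0,0,0],[0,0,0]],[1,[0,0,0],[0,0,0]]]'; python3 - <<'E'
from h import *
for n in("top","side"):cv2.imwrite(f"pics/{n}1.png",cams.snapshot(n)["img"][:,:,::-1])
a=cv2.imread("pics/top1.png")[150:280,230:420];b=cv2.imread("pics/side1.png")[120:250,210:400]
cv2.imwrite("pics/e.png",cv2.resize(np.hstack([a,b]),None,fx=2.1,fy=2.1))
st=r.get_state();p=st["tool_pos"];print(p,delta((.640,.230,p[2])))
E
```

```text
clock: 3.7
tool_pos: [0.43, 0.0579, 0.038]
eef_rot: [0.157, 0.988, -0.004, -0.002]
contact_force: [-0.4, -1.6, 1.5]
opening: 0.457
finger_force: 1.0
clock: 4.58
tool_pos: [0.4301, 0.0595, 0.1788]
eef_rot: [0.158, 0.987, -0.003, -0.005]
contact_force: [0.6, -0.9, -2.2]
opening: 0.4
finger_force: 30.0
[0.42972631 0.05959171 0.17830104] [-146.8  227.4   -3.5]
```

View pics/e.png

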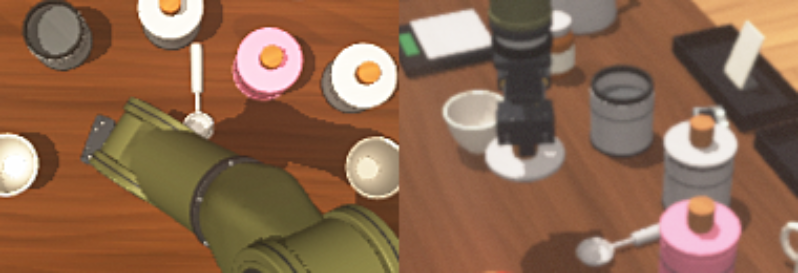

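The lid is held level under the gripper in the side view, at about (270,194). Next I measure its offset from the TCP.

```bash
python3 - <<'E'
from h import *
S=cams.snapshot("side");g=cv2.cvtColor(cv2.imread("pics/side1.png"),cv2.COLOR_BGR2HSV)
m=cv2.inRange(g,(0,0,125),(180,60,255));m[:, :235]=0;m[:,295:]=0;m[:160]=0;m[215:]=0
ys,xs=np.nonzero(m);print(xs.min(),xs.max(),ys.min(),ys.max())
for y in range(182,210):
    k=np.nonzero(m[y])[0]
    if len(k): print(y,k.min(),k.max(),end=" | ")
p=r.get_state()["tool_pos"];
for dz in(.0175,.0215):
  c=p-[0,0,dz-.004];c=np.array([p[0],p[1],p[2]-.038+ (.016 if dz<.02 else .024)]);t=np.linspace(0,6.28,90)
  P=np.array([proj(S,c+[.052*np.cos(a),.052*np.sin(a),0]) for a in t]);print("\nmodel",P.min(0).round(1),P.max(0).round(1))
E
```

```text
235 288 163 206
182 235 255 | 183 236 255 | 184 236 255 | 185 237 256 | 186 238 285 | 187 238 286 | 188 239 287 | 189 240 287 | 190 241 287 | 191 243 288 | 192 246 288 | 193 251 288 | 194 251 288 | 195 251 288 | 196 251 287 | 197 251 287 | 198 252 286 | 199 252 286 | 200 253 285 | 201 254 284 | 202 256 282 | 203 257 280 | 204 259 278 | 205 262 275 | 206 268 268 | 
model [251.9 183.2] [289.4 206.8]

model [251.6 181. ] [289.4 204.5]
```

```bash
python3 -m pendant '[[1,[-21,33,0],[0,0,0]],[1,[-21,33,0],[0,0,0]],[1,[-21,33,0],[0,0,0]],[1,[-21,33,0],[0,0,0]],[1,[-21,33,0],[0,0,0]],[1,[-21,32,0],[0,0,0]],[1,[-21,32,0],[0,0,0]],[1,[0,0,0],[0,0,0]]]'; python3 -m pendant '[[1,[0,0,0],[0,0,0]],[1,[0,0,0],[0,0,0]]]';python3 -c "
from h import *
print(delta((.642,.231,.15)),R.from_quat(r.get_state()['eef_rot']).as_matrix()[:,2])
cv2.imwrite('pics/f.png',cv2.resize(cams.snapshot('side')['img'][90:200,250:390,::-1],None,fx=5,fy=5))"
```

```text
clock: 5.72
tool_pos: [0.6419, 0.2344, 0.1746]
eef_rot: [0.157, 0.988, -0.002, -0.005]
contact_force: [-0.4, 0.5, -1.6]
opening: 0.395
finger_force: 30.0
clock: 5.98
tool_pos: [0.6407, 0.2307, 0.1761]
eef_rot: [0.158, 0.987, -0.004, -0.005]
contact_force: [0.1, 0.2, -1.5]
opening: 0.4
finger_force: 30.0
[-1.3  0.9 26.1] [-0.01101295 -0.00621673 -0.99992003]
```

View pics/f.png

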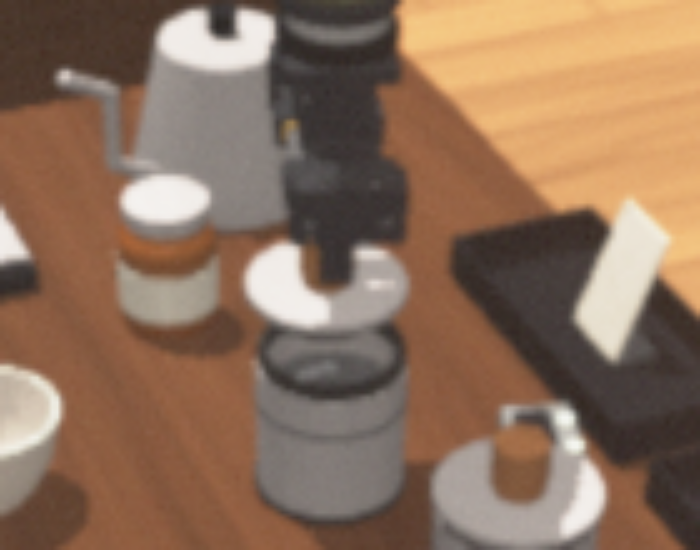

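The lid hovers over the canister in the side view. Its plate spans columns 245–409 of the crop and the ring 257–405, so it is about 1 px left and near aligned. I lower it.

```bash
python3 -m pendant '[[1,[-2,0,10],[0,0,0]],[1,[0,0,10],[0,0,0]],[1,[0,0,10],[0,0,0]],[1,[0,0,4],[0,0,0]],[1,[0,0,4],[0,0,0]],[1,[0,0,0],[0,0,0]],[1,[0,0,0],[0,0,0]]]'; python3 -m pendant '[[1,[0,0,3],[0,0,0]],[1,[0,0,3],[0,0,0]],[1,[0,0,0],[0,0,0]]]'
```

```text
clock: 6.9
tool_pos: [0.6433, 0.2312, 0.139]
eef_rot: [0.158, 0.987, -0.003, -0.004]
contact_force: [0.2, 0.6, -2.2]
opening: 0.401
finger_force: 30.0
clock: 7.28
tool_pos: [0.643, 0.231, 0.1324]
eef_rot: [0.158, 0.987, -0.003, -0.005]
contact_force: [-0.0, 0.2, -1.1]
opening: 0.398
finger_force: 30.0
```

```bash
python3 -m pendant '[[1,[0,0,2],[0,0,0]],[1,[0,0,2],[0,0,0]],[1,[0,0,0],[0,0,0]]]' 45;  python3 -m pendant '[[1,[0,0,2],[0,0,0]],[1,[0,0,2],[0,0,0]],[1,[0,0,0],[0,0,0]]]'
```

```text
clock: 7.65
tool_pos: [0.6431, 0.2311, 0.1301]
eef_rot: [0.158, 0.987, -0.003, -0.004]
contact_force: [-2.1, -1.0, 6.4]
opening: 0.398
finger_force: 45.0
clock: 8.02
tool_pos: [0.6431, 0.2311, 0.1263]
eef_rot: [0.158, 0.987, -0.003, -0.004]
contact_force: [-2.2, -1.8, 7.4]
opening: 0.396
finger_force: 45.0
```

```bash
python3 -m pendant '[[1,[0,0,2],[0,0,0]],[1,[0,0,2],[0,0,0]],[1,[0,0,0],[0,0,0]]]';  python3 -m pendant '[[1,[0,0,2],[0,0,0]],[1,[0,0,0],[0,0,0]]]'
```

```text
clock: 8.4
tool_pos: [0.6431, 0.2311, 0.1223]
eef_rot: [0.158, 0.987, -0.003, -0.004]
contact_force: [-3.1, -1.8, 7.2]
opening: 0.399
finger_force: 45.0
clock: 8.65
tool_pos: [0.6431, 0.2311, 0.122]
eef_rot: [0.158, 0.987, -0.003, -0.004]
contact_force: [-4.1, -4.3, 16.3]
opening: 0.396
finger_force: 45.0
```

```bash
python3 -m pendant '[[1,[0,0,-2],[0,0,0]],[-1,[0,0,0],[0,0,0]],[-1,[0,0,0],[0,0,0]],[-1,[0,0,0],[0,0,0]],[-1,[0,0,-15],[0,0,0]],[-1,[0,0,-15],[0,0,0]],[-1,[0,0,-15],[0,0,0]],[1,[0,0,0],[0,0,0]]]' 10; python3 -m pendant '[[1,[2,0,0],[0,0,0]],[1,[0,0,0],[0,0,0]],[1,[0,0,0],[0,0,0]],[1,[0,0,0],[0,0,0]],[1,[0,0,0],[0,0,0]],[1,[0,0,12],[0,0,0]],[1,[0,0,0],[0,0,0]]]'
```

```text
clock: 9.65
tool_pos: [0.6443, 0.2319, 0.1679]
eef_rot: [0.158, 0.987, -0.002, -0.003]
contact_force: [-0.5, -0.3, -0.5]
opening: 0.911
finger_force: 0.0
clock: 10.52
tool_pos: [0.6406, 0.231, 0.1521]
eef_rot: [0.158, 0.987, -0.004, -0.005]
contact_force: [0.6, -0.9, -0.2]
opening: 0.117
finger_force: 0.0
```

```bash
python3 -m pendant '[[1,[0,0,0],[0,0,0]],[1,[0,0,3],[0,0,0]],[1,[0,0,3],[0,0,0]],[1,[0,0,2],[0,0,0]],[1,[0,0,0],[0,0,0]]]';  python3 -m pendant '[[1,[0,0,2],[0,0,0]],[1,[0,0,1],[0,0,0]],[1,[0,0,0],[0,0,0]]]'
```

```text
clock: 11.15
tool_pos: [0.6412, 0.2316, 0.1455]
eef_rot: [0.158, 0.987, -0.003, -0.005]
contact_force: [-0.1, 0.1, 0.1]
opening: 0.008
finger_force: 0.0
clock: 11.52
tool_pos: [0.6415, 0.2319, 0.1446]
eef_rot: [0.158, 0.987, -0.003, -0.004]
contact_force: [-2.6, -1.6, 9.1]
opening: 0.003
finger_force: 4.7
```

```bash
python3 -m pendant '[[1,[0,0,2],[0,0,0]],[1,[0,0,1],[0,0,0]],[1,[0,0,0],[0,0,0]]]'; python3 -m pendant '[[1,[0,0,2],[0,0,0]],[1,[0,0,0],[0,0,0]]]'; python3 -c "
from h import *
print(delta((.683,.047,.18)))"
```

```text
clock: 11.9
tool_pos: [0.6415, 0.2318, 0.1445]
eef_rot: [0.158, 0.987, -0.003, -0.003]
contact_force: [-7.3, -5.1, 24.5]
opening: 0.004
finger_force: 12.2
clock: 12.15
tool_pos: [0.6415, 0.2319, 0.1444]
eef_rot: [0.158, 0.987, -0.003, -0.003]
contact_force: [-10.6, -8.1, 35.8]
opening: 0.007
finger_force: 17.3
[ -97.  -162.9  -35. ]
```

```bash
python3 -m pendant '[[1,[0,0,-20],[0,0,0]],[1,[0,0,-20],[0,0,0]],[1,[-24,-41,0],[0,0,0]],[1,[-24,-41,0],[0,0,0]],[1,[-24,-41,0],[0,0,0]],[1,[-25,-40,0],[0,0,0]],[1,[0,0,0],[0,0,0]],[1,[0,0,0],[0,0,0]]]'; python3 -c "
from h import *
print(delta((.682,.047,.158)))"
```

```text
clock: 13.15
tool_pos: [0.6828, 0.048, 0.1783]
eef_rot: [0.157, 0.988, -0.002, -0.005]
contact_force: [-0.7, 1.4, -0.3]
opening: 0.007
finger_force: 0.0
[ 0.3 -1.1 20.3]
```

```bash
python3 -m pendant '[[1,[0,-1,10],[0,0,0]],[1,[0,0,10],[0,0,0]],[1,[0,0,0],[0,0,0]],[1,[0,0,3],[0,0,0]],[1,[0,0,3],[0,0,0]],[1,[0,0,0],[0,0,0]]]'; python3 -m pendant '[[1,[0,0,2],[0,0,0]],[1,[0,0,2],[0,0,0]],[1,[0,0,2],[0,0,0]],[1,[0,0,0],[0,0,0]]]'; python3 -m pendant '[[1,[0,0,2],[0,0,0]],[1,[0,0,2],[0,0,0]],[1,[0,0,0],[0,0,0]]]'
```

```text
clock: 13.9
tool_pos: [0.6823, 0.0456, 0.1519]
eef_rot: [0.158, 0.987, -0.003, -0.005]
contact_force: [-0.4, 0.1, -0.4]
opening: 0.006
finger_force: 0.0
clock: 14.4
tool_pos: [0.6827, 0.0457, 0.1477]
eef_rot: [0.158, 0.987, -0.003, -0.004]
contact_force: [-2.7, -0.9, 7.7]
opening: 0.004
finger_force: 3.7
clock: 14.78
tool_pos: [0.6827, 0.0457, 0.1446]
eef_rot: [0.158, 0.987, -0.003, -0.004]
contact_force: [-4.1, -1.0, 11.6]
opening: 0.003
finger_force: 5.8
```

```bash
python3 -m pendant '[[1,[0,0,2],[0,0,0]],[1,[0,0,2],[0,0,0]],[1,[0,0,0],[0,0,0]]]'; python3 -m pendant '[[1,[0,0,1],[0,0,0]],[1,[0,0,0],[0,0,0]]]'; python3 -c "
from h import *
print(delta((.579,-.262,.185)))"
```

```text
clock: 15.15
tool_pos: [0.6828, 0.0458, 0.1444]
eef_rot: [0.158, 0.987, -0.003, -0.003]
contact_force: [-11.3, -4.3, 31.7]
opening: 0.003
finger_force: 15.8
clock: 15.4
tool_pos: [0.6829, 0.0458, 0.1444]
eef_rot: [0.158, 0.987, -0.003, -0.003]
contact_force: [-13.1, -3.8, 36.8]
opening: 0.009
finger_force: 18.3
[   2.6 -325.1  -38.2]
```

```bash
python3 -m pendant '[[1,[0,0,-25],[0,0,0]],[1,[0,0,-25],[0,0,0]],[1,[0,-40,0],[0,0,0]],[1,[0,-40,0],[0,0,0]],[1,[0,-40,0],[0,0,0]],[1,[0,-40,0],[0,0,0]],[1,[0,-40,0],[0,0,0]],[1,[2,-40,0],[0,0,0]]]'; python3 -m pendant '[[1,[0,-40,0],[0,0,0]],[1,[0,-44,0],[0,0,0]],[1,[0,0,0],[0,0,0]],[1,[0,0,0],[0,0,0]]]'; python3 -c "
from h import *
print(delta((.579,-.262,.158)))"
```

```text
clock: 16.4
tool_pos: [0.6058, -0.183, 0.189]
eef_rot: [0.158, 0.987, -0.003, -0.004]
contact_force: [-0.2, -0.2, 0.8]
opening: 0.007
finger_force: 0.0
clock: 16.9
tool_pos: [0.5803, -0.2607, 0.1896]
eef_rot: [0.158, 0.988, -0.002, -0.004]
contact_force: [0.3, 0.2, -0.4]
opening: 0.009
finger_force: 0.0
[ 0.5 -1.5 31.7]
```

```bash
python3 -m pendant '[[1,[0,-1,15],[0,0,0]],[1,[0,0,15],[0,0,0]],[1,[0,0,0],[0,0,0]],[1,[0,0,3],[0,0,0]],[1,[0,0,3],[0,0,0]],[1,[0,0,0],[0,0,0]]]'; python3 -m pendant '[[1,[0,0,2],[0,0,0]],[1,[0,0,2],[0,0,0]],[1,[0,0,2],[0,0,0]],[1,[0,0,0],[0,0,0]]]'; python3 -m pendant '[[1,[0,0,2],[0,0,0]],[1,[0,0,2],[0,0,0]],[1,[0,0,0],[0,0,0]]]'
```

```text
clock: 17.65
tool_pos: [0.5793, -0.2626, 0.1534]
eef_rot: [0.158, 0.987, -0.003, -0.004]
contact_force: [-0.2, -0.2, -0.4]
opening: 0.004
finger_force: 0.0
clock: 18.15
tool_pos: [0.5791, -0.2625, 0.1473]
eef_rot: [0.158, 0.987, -0.003, -0.005]
contact_force: [-1.0, -0.1, -0.0]
opening: 0.004
finger_force: 0.0
clock: 18.52
tool_pos: [0.5794, -0.2626, 0.1446]
eef_rot: [0.158, 0.987, -0.003, -0.004]
contact_force: [-2.2, 0.9, 6.7]
opening: 0.006
finger_force: 3.4
```

```bash
python3 -m pendant '[[1,[0,0,2],[0,0,0]],[1,[0,0,2],[0,0,0]],[1,[0,0,0],[0,0,0]]]'; python3 -m pendant '[[1,[0,0,-30],[0,0,0]],[1,[0,0,-40],[0,0,0]],[1,[40,0,-20],[0,0,0]],[1,[40,0,0],[0,0,0]],[1,[40,0,0],[0,0,0]],[1,[0,0,0],[0,0,0]],[1,[0,0,0],[0,0,0]]]'; python3 - <<'E'
from h import *
a=cams.snapshot("top")["img"][120:250,220:430,::-1];S=cams.snapshot("side");b=S["img"][140:270,250:410,::-1]
cv2.imwrite("pics/g.png",cv2.resize(np.hstack([a,b]),None,fx=2.1,fy=2.1))
E
```

```text
clock: 18.9
tool_pos: [0.5796, -0.2626, 0.1444]
eef_rot: [0.158, 0.987, -0.004, -0.003]
contact_force: [-10.5, 0.3, 29.8]
opening: -0.001
finger_force: 15.0
clock: 19.77
tool_pos: [0.467, -0.2252, 0.2307]
eef_rot: [0.158, 0.987, -0.003, -0.004]
contact_force: [0.4, -0.2, -0.2]
opening: 0.005
finger_force: 0.0
```

View pics/g.png

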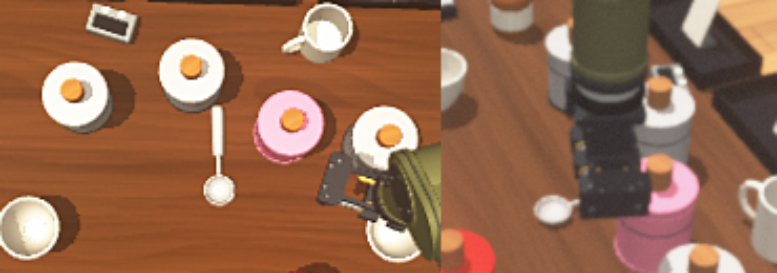

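All three lids are on in the top view: lid_a at crop (76,96), with C1 and C2 flat, and the bystanders unmoved. All three knob tops stopped hard at 144.4 mm.

```bash
python3 -c "
from plant import r
print(r.finish_job())"
```

```text
the job is handed in; nothing more can be done
None
```

I handed the job in at about 20 s on the robot's clock: the loose lid is on the open canister, all three lids were pressed to a hard stop with knob tops at 144.4 mm, and the bystanders look unmoved. No verdict came back.

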